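# Lid the two print shakers and set their speed

## Robot

A 7-joint arm with a two-finger parallel gripper is mounted at the origin on the work surface. World frame = base frame: x ahead of the robot, y to its left, z up, the work surface at z = 0. Lengths are in m, angles in rad, forces in N, time in s.
With the tool pointing down it reaches from about 0.425 to 0.875 m from the base axis. Payload 4.7 kg.
Tool frame: the origin (TCP) lies midway between the tips of the shut fingers; the grasp point (between the pads) lies 19 mm behind it; z points along the fingers, y is the line along which they close (so a half turn about z gives the same grasp; the last joint's range is limited). The gripper opens to 87 mm and grips with 3 to 60 N. Pads are 19 mm wide; open, the fingers measure 117 mm over their backs; the gripper's body (75 mm by 190 mm) begins 51 mm behind the grasp point.
Start: joints at [1.301, 0.321, -0.07, 1.45, 0.023, 1.371, -0.057], TCP at [0.182, -0.624, 0.223] pointing down, gripper open.
Joint ranges: [-2.86, 2.86], [-0.3, 2.09], [-1.38, 1.24], [0.06, 2.45], [-1.56, 4.7], [0.09, 2.05], [-2.69, 2.69]. Speed limits (rad/s): [2.57, 2.57, 3.14, 3.14, 3.14, 3.14, 3.14].

## Interface

Orientations are given as a rotation vector (axis times angle).
In Python, from cell import arm gives the robot as it stands.
- The arm moves only by the shell command python3 -m inch 'ROWS' [OPENING] [FORCE]. ROWS is JSON, a list of rows, each a list of 2 entries, a list of its own where there are three numbers: the shift along the tool's x, y, z in cm, then the turn, a rotation vector about the tool's x, y, z in rad. In form: [[[dx, dy, dz], [ax, ay, az]], ...]. A call has 1 to 20 rows; each row shifts and turns the commanded pose from where the row before left it, along the tool's axes as they then stand; what a row does not reach is not made up. A row lasts 1/8 s, in which the tool goes at most 62.5 mm and 10.7 degrees, less where a joint would pass 70% of its speed; a pose out of reach is approached as far as the arm can. A call with a gripper value outside its range is refused whole. OPENING is the gripper's target within -1 to 1 (fully open at 1, half-way at 0, shut at -1), set as the call begins (- or left out, the last holds). The fingers move at their own pace and stop on an object; FORCE is the grip in N (left out, the last holds). Time passes only in rows, so rows that do not move let the fingers close. It gives the time, the measured TCP pose, the force, the opening and the grip force at its end, in the units of the state.
- arm.state(): the state, without advancing time (a new reading comes with each control period).
- arm.camera(name): name is "scene" or "top" or "wrist"; returns a dict with "img" (480x640x3 uint8, blue, green, red), "fx", "fy", "cx", "cy" (pixels), "R" (3x3) and "t" (3): a world point X has camera coordinates R X + t. Camera axes: x right, y down, z forward; pixel columns grow to the right and rows downward; lengths in m; the calibration is good to about 2 mm. A picture is of the moment at which its call begins. There is no depth.
- arm.finish_job(): hands the job in; it is judged then, once.
The state is a dict: "clock": time; "joint_pos": joint angles; "qd": joint speeds; "joint_torque": joint torques, N m; "tool_pos": TCP position; "tcp_rot": TCP orientation; "contact_force": force on the tool from outside, world axes, zero at the start; "torque": the same for the moment, N m; "gripper_width": finger opening in m; "grip_force": force on a finger pad.
Only numpy, scipy, OpenCV 4.12 (cv2) and the standard library are available. Lean on these libraries where they do the work, as an engineer would, in place of code of your own. Each camera call takes 0.05 s, during which the arm holds its last target. There are 200 camera calls.

## Task

Get the two part shakers ready to run: put the round lid on the round tub and the square lid on the square tub, each fully seated. Only once both are lidded, turn the knob sunk in the control box's well clockwise until its black pointer line points at the raised white mark on the rim of the well. Leave the small spare lid, the tape roll and the spray bottle where they are.

Things in the scene. Friction and masses are not known exactly. Their poses are not given: they have to be found in the camera images.
- round_lid_grip (a point): Round lid, yellow print, 90 g: flange 116 mm across, 5 mm thick; tapered plug under it 97 mm across, 10 mm deep. Upright grip tab on top, 44 mm long (x), 12 thick (y: fingers close along y), 44 tall. Point: middle of the tab, 22 mm above the flange's top, 27 above its underside, 37 above the table as it lies (plug down). z up.
- square_lid_grip (a point): Square lid, yellow print, 90 g: flange 108 mm square, 5 mm thick; plug under it 89 mm square, 10 mm deep (84 mm at its foot), sides along x and y. Upright grip tab on top, 44 mm long (x), 12 thick (y: fingers close along y), 44 tall. Point: middle of the tab, 22 mm above the flange's top, 27 above its underside, 37 above the table as it lies (plug down). z up.
- spare_lid_grip (a point): Small spare round lid that fits neither tub, yellow print, 60 g: flange 82 mm across; same plug depth and same tab as the others. Point: middle of its tab, 37 mm above the table. Leave alone.
- round_tub_rim (a point): Round shaker tub, fixed: black, open, 112 mm across outside, 104 inside, on a grey foot 120 mm across; 75 mm tall in all. Point: centre of its mouth at rim height, z up. When the round lid is seated, flange on the rim, the middle of its tab is 27 mm above this point.
- square_tub_rim (a point): Square shaker tub, fixed: black, open, 104 mm square outside, 96 inside, on a grey foot 112 mm square; 75 mm tall in all. Point: centre of its mouth at rim height; x, y along its sides, z up. The square lid enters in any quarter turn, square within 4 degrees; seated, the middle of its tab is 27 mm above this point.
- well (a point): Dark steel control box, fixed, 124 mm square, 64 mm tall, with a round well 80 mm across and 30 mm deep in its top. Point: centre of the well's mouth, level with the box's top; x, y along the box's sides, z up. The raised white mark (16 x 5 mm, 2 mm high) is on the top face beside the well, in direction +x from this point.
- knob_grip (a point): Bare aluminium knob in the well: disc 38 mm across, 4 mm high, with an upright bar 36 mm long (y), 12 mm thick (x: fingers close along x); top 28 mm above the well's floor, 2 mm below the rim. Black pointer line on top at its +y end. Point: on the knob's axis, 22 mm above the well's floor, 8 mm below the rim, where to grip.
- speed_knob (a joint): Knob angle, rad, growing clockwise seen from above, 0 to 2.4; light friction (0.04 N m), stays where left. 0: pointer along the box's +y; 1.571: pointer along the box's +x, at the white mark. Starts between 0.25 and 0.6.
- round_lid: The round lid; origin under its plug's centre, 37 mm below the middle of the tab.
- square_lid: The square lid; origin under its plug's centre, 37 mm below the middle of the tab.
- tape_roll_mid (a point): Roll of blue tape lying flat, 96 mm across, 24 mm tall; given at its middle. Bystander.
- spray_bottle_mid (a point): White spray bottle standing, 44 mm across, 120 mm tall; given half-way up. Bystander.

How it is judged:
By the outcome, as a careful person would: the job done as asked, in the order asked, and still so for the second after the job is handed in, with the robot touching nothing.
It also fails if it takes over 64 s, if anything falls off the work surface, if the arm or the gripper's body presses on something with over 40 N, if the wrist force passes 120 N, or if a joint passes its speed limit or range.

## Working session

There is one attempt and no reset: what is moved stays moved. The work goes in short steps, Python scripts to look and compute and a shell command to move; the robot and the scene stay as the last step left them, time stands still between calls to the robot, and variables do not carry over. Pictures are saved under pics/ and viewed, at most 10 in all, crops included, and the job is handed in when it is done.

```bash
ls; mkdir -p pics; python3 - <<'E'
from cell import arm
import cv2, numpy as np
s=arm.state(); print(s)
for n in("scene","top"):
    c=arm.camera(n); cv2.imwrite(f"pics/{n}0.png",c["img"]); print(n,c["fx"],c["cx"],c["cy"],np.round(c["R"],3).tolist(),np.round(c["t"],3))
E
```

```text
pics
{'clock': 0.0, 'joint_pos': array([ 1.30109786,  0.32183905, -0.07008461,  1.45170167,  0.02259791,
        1.37075978, -0.05690678]), 'qd': array([ 0.00129473, -0.00013426, -0.00062201, -0.00031607, -0.00078756,
       -0.00071161,  0.00038266]), 'joint_torque': array([ 9.90130320e-05, -4.91294324e+01, -4.03678771e-01, -3.12527704e+01,
       -6.37904811e-02,  4.37673542e-02,  1.56716665e-04]), 'tool_pos': array([ 0.18180045, -0.62348089,  0.22143768]), 'tcp_rot': array([-3.10814506e+00, -4.44065463e-01,  5.74470307e-04]), 'contact_force': array([-0.09365299, -0.1419057 , -0.1896795 ]), 'torque': array([-0.02314177, -0.02331773, -0.00384424]), 'grip_force': 0.0, 'gripper_width': 0.08718794806378322}
scene 601.235896233308 317.4925362735688 247.76460266688645 [[-0.071, 0.998, -0.003], [0.764, 0.052, -0.643], [-0.641, -0.048, -0.766]] [ 0.037 -0.371  2.049]
top 614.120489168248 310.3101949706018 241.45564292014978 [[-0.02, -1.0, -0.003], [-0.995, 0.02, -0.093], [0.093, 0.001, -0.996]] [0.006 0.543 1.271]
```

View pics/top0.png

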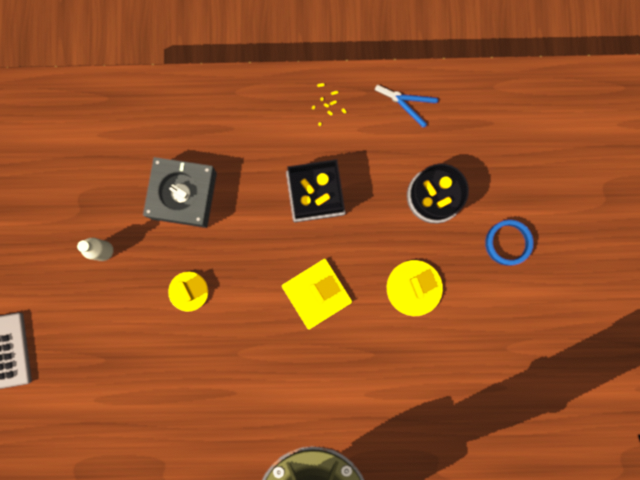

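View pics/scene0.png

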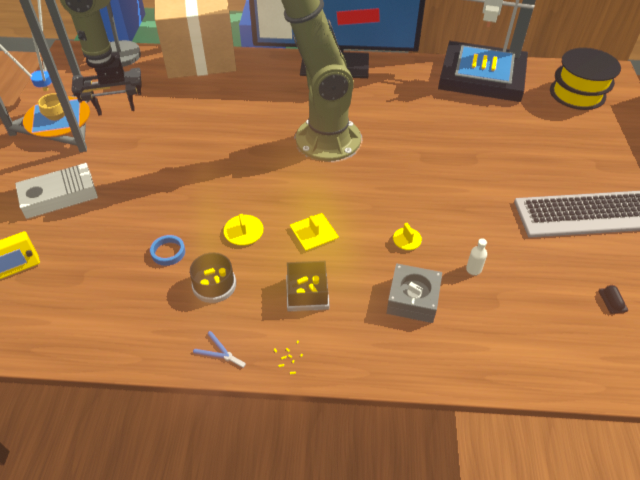

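The top view shows the round lid at (415,288), square lid at (317,293), spare at (188,291), round tub at (438,192), square tub at (316,190), and the box at (180,192) with its mark at (182,166). The scene view agrees with this.

```bash
cat > h.py <<'E'
import cv2, numpy as np
from scipy.spatial.transform import Rotation as Ro
def pt(c,uv,z):
    uv=np.atleast_2d(np.asarray(uv,float)); d=np.c_[(uv[:,0]-c["cx"])/c["fx"],(uv[:,1]-c["cy"])/c["fy"],np.ones(len(uv))]@c["R"]
    o=-c["R"].T@c["t"]; return o+d*((z-o[2])/d[:,2])[:,None]
def px(c,X):
    p=np.asarray(X)@c["R"].T+c["t"]; return p[...,:2]/p[...,2:]*[c["fx"],c["fy"]]+[c["cx"],c["cy"]]
def blobs(m,amin):
    m=cv2.morphologyEx(m.astype(np.uint8)*255,cv2.MORPH_CLOSE,np.ones((3,3)))
    return [k for k in cv2.findContours(m,cv2.RETR_EXTERNAL,cv2.CHAIN_APPROX_NONE)[0] if cv2.contourArea(k)>amin]
def rect(P):  # metric min-area rectangle of Nx3 points (mm): centre, size, angle deg
    (c,s,a)=cv2.minAreaRect((P[:,:2]*1000).astype(np.float32)); return np.round(c,1),np.round(s,1),round(a,1)
def tool(s,X):  # world point in the tool frame, cm
    return Ro.from_rotvec(s["tcp_rot"]).inv().apply(np.asarray(X)-s["tool_pos"])*100
E
python3 - <<'E'
from cell import arm
from h import *
c=arm.camera("top"); im=c["img"]; hsv=cv2.cvtColor(im,cv2.COLOR_BGR2HSV)
H,S,V=cv2.split(hsv)
print("yellow")
for k in blobs((H>18)&(H<35)&(S>180)&(V>110),300):
    k=k[:,0]; P=pt(c,k,.015); (x,y),r=cv2.minEnclosingCircle((P[:,:2]*1000).astype(np.float32)); print(k.mean(0),"circ",round(x),round(y),round(r),"rect",rect(P))
print("grey/dark")
for k in blobs((S<110)&(V<250)&(np.arange(480)[:,None]>140)&(np.arange(480)[:,None]<240),800):
    k=k[:,0]; print(k.mean(0),cv2.contourArea(k))
    for z in(.064,.075): 
        P=pt(c,k,z); (x,y),r=cv2.minEnclosingCircle((P[:,:2]*1000).astype(np.float32)); print(z,"circ",round(x),round(y),round(r),"rect",rect(P))
for n,(u,v,w) in dict(box=(180,192,.064),mark=(182,166,.066),sq=(316,190,.075),rd=(438,192,.075)).items(): print(n,pt(c,(u,v),w).round(3))
cv2.imwrite("pics/crop.png",cv2.resize(im[145:335,130:470],None,fx=2.3,fy=2.3,interpolation=cv2.INTER_CUBIC))
E
```

```text
yellow
[187.7079646  291.16814159] circ 444 256 43 rect (array([444.7, 256.7]), array([82.5, 84.4]), 89.7)
[414.2327044  287.70440252] circ 442 -222 60 rect (array([ 441.5, -221.8]), array([118.5, 117.9]), 88.8)
[316.47159091 293.44886364] circ 434 -15 77 rect (array([434.1, -15.6]), array([112.3, 112.7]), 30.7)
grey/dark
[437.08982036 193.32934132] 2703.5
0.064 circ 635 -268 65 rect (array([ 633.6, -269.2]), array([114.5, 129.6]), 25.5)
0.075 circ 633 -266 65 rect (array([ 631.7, -266.9]), array([113.5, 128.4]), 25.5)
[315.11650485 190.85436893] 2819.0
0.064 circ 645 -17 77 rect (array([645. , -16.3]), array([117.8, 109.6]), 7.7)
0.075 circ 643 -17 76 rect (array([643. , -16.2]), array([116.8, 108.6]), 7.7)
[179.66666667 191.92405063] 3836.5
0.064 circ 648 262 90 rect (array([648.7, 262.6]), array([134.4, 129.6]), 80.3)
0.075 circ 646 260 89 rect (array([646.7, 260.3]), array([133.2, 128.5]), 80.3)
box [[0.648 0.262 0.064]]
mark [[0.702 0.257 0.066]]
sq [[ 0.644 -0.019  0.075]]
rd [[ 0.635 -0.268  0.075]]
```

View pics/crop.png

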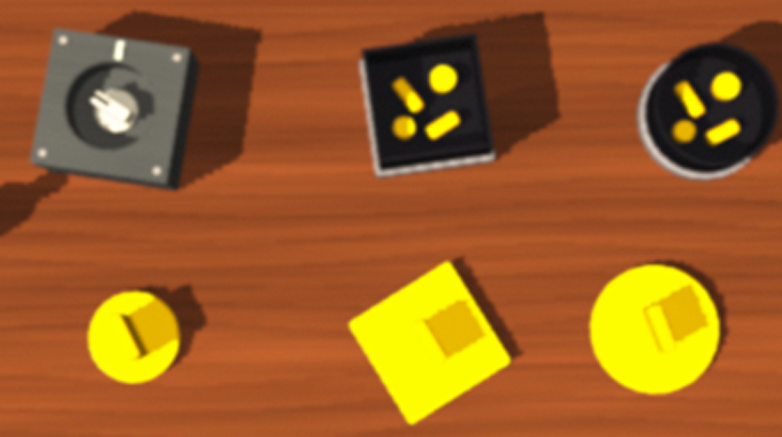

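The crop shows the tab of the round lid tilted about 21° from world x, the square lid at about 31° (tab edge about 37°), the box x axis at about −9°, and the pointer end up-left. Now I'll go over the round lid.

```bash
python3 - <<'E'
from cell import arm
from h import *
s=arm.state(); print(tool(s,[.442,-.222,.22]), Ro.from_rotvec(s["tcp_rot"]).as_matrix().round(3))
E
```

```text
[ 36.22401121 -31.26739742   0.21284444] [[ 0.96   0.28  -0.001]
 [ 0.28  -0.96   0.001]
 [-0.    -0.001 -1.   ]]
```

```bash
python3 -m inch '[[[1.8,-1.5,0],[0,0,0]],[[3.6,-3.1,0],[0,0,0]],[[3.6,-3.1,0],[0,0,0]],[[3.6,-3.1,0],[0,0,0]],[[3.6,-3.1,0],[0,0,0]],[[3.6,-3.1,0],[0,0,0]],[[3.6,-3.1,0],[0,0,0]],[[3.6,-3.1,0],[0,0,0]],[[3.6,-3.1,0],[0,0,0]],[[3.6,-3.1,0],[0,0,0]],[[2,-1.8,0],[0,0,0]],[[0,0,0],[0,0,0]],[[0,0,0],[0,0,0]]]' 1 20; python3 - <<'E'
from cell import arm
from h import *
s=arm.state(); c=arm.camera("wrist"); cv2.imwrite("pics/w1.png",c["img"]); print(s["tool_pos"],s["tcp_rot"],s["clock"],c["fx"],(-c["R"].T@c["t"]).round(3),c["R"].round(2).tolist())
print(px(c,[[.442,-.222,.015],[.434,-.0156,.015],[.64,-.268,.075]]))
E
```

```text
clock: 1.78
tool_pos: [0.4413, -0.2244, 0.2223]
tcp_rot: [3.11, 0.442, -0.001]
contact_force: [0.1, 0.4, 0.0]
gripper_width: 0.0874
grip_force: 0.0
[ 0.44133908 -0.22435556  0.22233581] [ 3.10980899e+00  4.42165469e-01 -1.37511560e-03] 1.775 389.2311870936326 [ 0.505 -0.206  0.385] [[0.28, -0.96, 0.0], [-0.93, -0.27, 0.24], [-0.23, -0.07, -0.97]]
[[316.09349723 212.58639813]
 [100.42977311 159.62416571]
 [457.18563941 -22.57603332]]
```

View pics/w1.png

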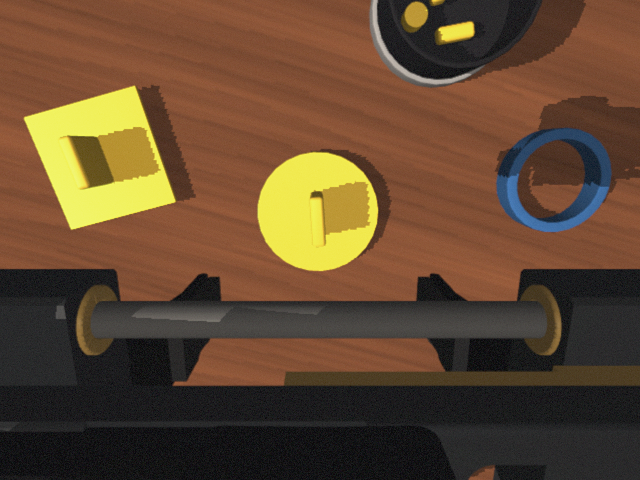

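The wrist view shows the round lid circle at (318,211) with its tab from (317,192) to (318,247), and the square lid with corners (25,118), (136,87), (175,202), (72,229) and its tab from (68,138) to (83,188).

```bash
python3 - <<'E'
from cell import arm
from h import *
s=arm.state(); c=arm.camera("wrist"); H,S,V=cv2.split(cv2.cvtColor(c["img"],cv2.COLOR_BGR2HSV))
for k in blobs((H>18)&(H<35)&(S>120)&(V>90)&(np.arange(480)[:,None]<270),2000):
    k=k[:,0]; P=pt(c,k,.015); (x,y),r=cv2.minEnclosingCircle((P[:,:2]*1000).astype(np.float32)); print(k.mean(0),"circ",round(x,1),round(y,1),round(r,1),"rect",rect(P))
for n,ctr in(("r",(.442,-.222)),("s",(.434,-.0156))):
  for a in (14,20,26,30):
    u=np.array([np.cos(np.radians(a)),np.sin(np.radians(a))])*.022; v=np.array([-u[1],u[0]])*6/22
    print(n,a,px(c,[[*(np.array(ctr)+i*u+j*v),z] for z in(.059,.015) for i,j in((1,1),(1,-1),(-1,-1),(-1,1))]).round(0).tolist())
E
```

```text
[317.16224189 210.66666667] circ 441.8 -223.4 58.5 rect (array([ 442.6, -223.3]), array([114.6, 116.5]), 16.1)
[101.05869074 157.06546275] circ 433.9 -16.7 76.0 rect (array([433.7, -16.8]), array([108.5, 109.7]), 30.8)
r 14 [[309.0, 195.0], [324.0, 196.0], [322.0, 246.0], [308.0, 246.0], [310.0, 189.0], [323.0, 190.0], [321.0, 235.0], [309.0, 234.0]]
r 20 [[307.0, 196.0], [321.0, 195.0], [324.0, 246.0], [310.0, 247.0], [308.0, 190.0], [321.0, 189.0], [324.0, 234.0], [311.0, 235.0]]
r 26 [[304.0, 197.0], [318.0, 195.0], [327.0, 245.0], [313.0, 247.0], [306.0, 191.0], [318.0, 189.0], [326.0, 233.0], [314.0, 235.0]]
r 30 [[302.0, 198.0], [316.0, 195.0], [328.0, 244.0], [315.0, 247.0], [304.0, 192.0], [316.0, 189.0], [327.0, 233.0], [315.0, 235.0]]
s 14 [[60.0, 134.0], [75.0, 134.0], [81.0, 189.0], [67.0, 188.0], [91.0, 135.0], [104.0, 135.0], [109.0, 184.0], [96.0, 183.0]]
s 20 [[58.0, 135.0], [72.0, 134.0], [84.0, 188.0], [70.0, 189.0], [89.0, 136.0], [102.0, 135.0], [111.0, 183.0], [99.0, 184.0]]
s 26 [[55.0, 136.0], [69.0, 133.0], [86.0, 187.0], [73.0, 190.0], [86.0, 137.0], [99.0, 134.0], [113.0, 182.0], [101.0, 184.0]]
s 30 [[53.0, 137.0], [67.0, 133.0], [88.0, 186.0], [75.0, 190.0], [85.0, 137.0], [97.0, 134.0], [115.0, 181.0], [103.0, 184.0]]
```

```bash
python3 -m inch '[[[0,-0.1,4],[0,0,0]],[[0,0,5],[0,0,0]],[[0,0,5],[0,0,0]],[[0,0,3],[0,0,0]],[[0,0,2],[0,0,0]],[[0,0,0.9],[0,0,0]],[[0,0,0],[0,0,0]]]' 1 20; python3 -m inch '[[[0,0,0],[0,0,0]],[[0,0,0],[0,0,0]],[[0,0,0],[0,0,0]],[[0,0,0],[0,0,0]],[[0,0,0],[0,0,0]],[[0,0,0],[0,0,0]]]' -1 25
```

```text
clock: 2.75
tool_pos: [0.4414, -0.2228, 0.0233]
tcp_rot: [-3.11, -0.442, 0.001]
contact_force: [-0.0, 0.1, 0.8]
gripper_width: 0.0869
grip_force: 0.0
clock: 3.5
tool_pos: [0.4418, -0.2221, 0.0235]
tcp_rot: [3.11, 0.444, -0.0]
contact_force: [0.2, 0.1, 0.5]
gripper_width: 0.0347
grip_force: 0.0
```

```bash
python3 -m inch '[[[0,0,0],[0,0,0]],[[0,0,0],[0,0,0]],[[0,0,0],[0,0,0]],[[0,0,0],[0,0,0]],[[0,0,0],[0,0,0]]]' -1 25;  python3 -m inch '[[[0,0,-2],[0,0,0]],[[0,0,-5],[0,0,0]],[[0,0,-5],[0,0,0]],[[0,0,-4],[0,0,0]],[[0,0,-2],[0,0,0]],[[0,0,0],[0,0,0]]]' -1 25; python3 - <<'E'
from cell import arm
from h import *
s=arm.state(); print(tool(s,[.635,-.268,s["tool_pos"][2]]))
E
```

```text
clock: 4.12
tool_pos: [0.4418, -0.2223, 0.0235]
tcp_rot: [3.11, 0.444, -0.0]
contact_force: [0.1, -0.9, -0.3]
gripper_width: 0.0116
grip_force: 25.0
clock: 4.88
tool_pos: [0.4427, -0.2225, 0.2049]
tcp_rot: [3.108, 0.444, 0.004]
contact_force: [-1.1, -0.1, -0.7]
gripper_width: 0.0119
grip_force: 25.0
[17.18292917  9.74989704  0.06004506]
```

```bash
python3 -m inch '[[[2,2,0],[0,0,0]],[[3,4,0],[0,0,0]],[[2,3,0],[0,0,0]],[[0,0.7,0],[0,0,0]],[[0,0,0],[0,0,0]],[[0,0,0],[0,0,0]]]'; python3 - <<'E'
from cell import arm
from h import *
s=arm.state(); c=arm.camera("wrist"); cv2.imwrite("pics/w2.png",c["img"]); print(px(c,[[.635,-.268,.075],[.642,-.018,.075]]))
H,S,V=cv2.split(cv2.cvtColor(c["img"],cv2.COLOR_BGR2HSV))
E
```

```text
clock: 5.62
tool_pos: [0.5354, -0.2947, 0.2031]
tcp_rot: [-3.109, -0.445, 0.002]
contact_force: [-0.1, -0.8, -1.7]
gripper_width: 0.0116
grip_force: 25.0
[[321.87891423  88.63389106]
 [-42.77028227 -37.02970726]]
```

View pics/w2.png

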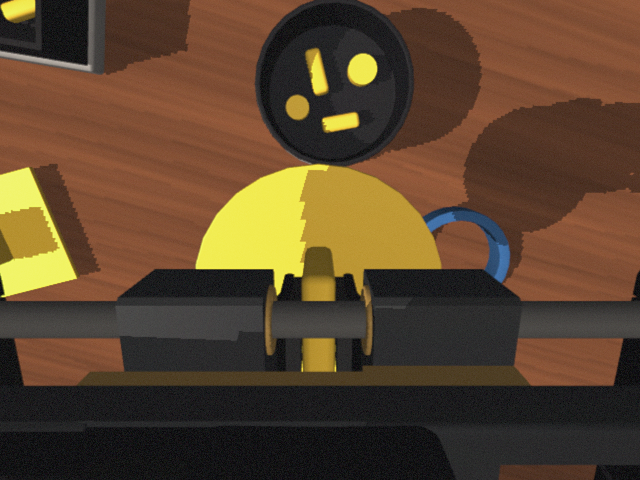

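The wrist view shows the round tub rim centred near (335,82), about 78 px in radius, with the held lid below it.

```bash
python3 - <<'E'
from cell import arm
from h import *
s=arm.state(); c=arm.camera("wrist"); b=c["img"]; r,B=b[...,2].astype(int),b[...,0].astype(int)
m=(r-B<18)&(np.arange(480)[:,None]<175)&(np.arange(640)>230)&(np.arange(640)<440)
k=max(blobs(m,3000),key=cv2.contourArea)[:,0]; k=cv2.convexHull(k)[:,0]; k=k[(k[:,1]>3)]
print(k.min(0),k.max(0))
P=pt(c,k,.075)[:,:2]
for i in range(4):
    A=np.c_[P,np.ones(len(P))]; x=np.linalg.lstsq(A,-(P**2).sum(1),rcond=None)[0]; ctr=-x[:2]/2; R=np.sqrt((ctr**2).sum()-x[2]); e=np.hypot(*(P-ctr).T)-R; P=P[abs(e)<max(.002,1.5*e.std())]
print(ctr,R,e.std(),len(P))
print(tool(s,[*ctr,.1]))
k2=np.array([[(b.shape[1])//2,0]])
E
```

```text
[255   5] [412 165]
[ 0.63917436 -0.27565742] 0.055272802918110917 0.00023367157232537122 48
[10.48089657  1.07636136 10.34399915]
```

```bash
python3 -m inch '[[[2.5,0.3,0],[0,0,0]],[[4,0.4,0],[0,0,0]],[[3,0.4,1],[0,0,0]],[[1,0,3],[0,0,0]],[[0,0,3],[0,0,0]],[[0,0,2],[0,0,0]],[[0,0,0.8],[0,0,0]],[[0,0,0],[0,0,0]],[[0,0,0],[0,0,0]]]'; python3 - <<'E'
from cell import arm
from h import *
s=arm.state(); print(tool(s,[.6392,-.2757,.0885]))
E
```

```text
clock: 6.85
tool_pos: [0.6409, -0.2773, 0.1072]
tcp_rot: [3.109, 0.444, 0.003]
contact_force: [0.1, -0.7, -2.0]
gripper_width: 0.0115
grip_force: 25.0
[-0.12034537 -0.19899662  1.86490962]
```

```bash
python3 -m inch '[[[-0.1,-0.2,0.5],[0,0,0]],[[0,0,0.4],[0,0,0]],[[0,0,0.4],[0,0,0]],[[0,0,0.4],[0,0,0]],[[0,0,0.3],[0,0,0]],[[0,0,0],[0,0,0]]]'
```

```text
clock: 7.6
tool_pos: [0.6385, -0.2753, 0.0885]
tcp_rot: [3.109, 0.444, -0.0]
contact_force: [-6.1, 2.2, 11.7]
gripper_width: 0.0119
grip_force: 25.0
```

```bash
python3 -m inch '[[[0,0,0],[0,0,0]],[[0,0,0],[0,0,0]],[[0,0,0],[0,0,0]],[[0,0,-0.5],[0,0,0]],[[0,0,-2],[0,0,0]],[[0,0,-4],[0,0,0]],[[0,0,-4],[0,0,0]],[[0,0,-1],[0,0,0]],[[0,0,0],[0,0,0]]]' 0.2; python3 - <<'E'
from cell import arm
from h import *
s=arm.state(); print(tool(s,[.434,-.0165,.2]))
c=arm.camera("scene");cv2.imwrite("pics/s2.png",cv2.resize(c["img"][170:370,150:450],None,fx=2.5,fy=2.5))
E
```

```text
clock: 8.72
tool_pos: [0.639, -0.2753, 0.202]
tcp_rot: [3.109, 0.444, 0.003]
contact_force: [-0.3, 0.0, 0.1]
gripper_width: 0.0521
grip_force: 0.0
[-12.43620359 -30.58980411   0.12935255]
```

View pics/s2.png

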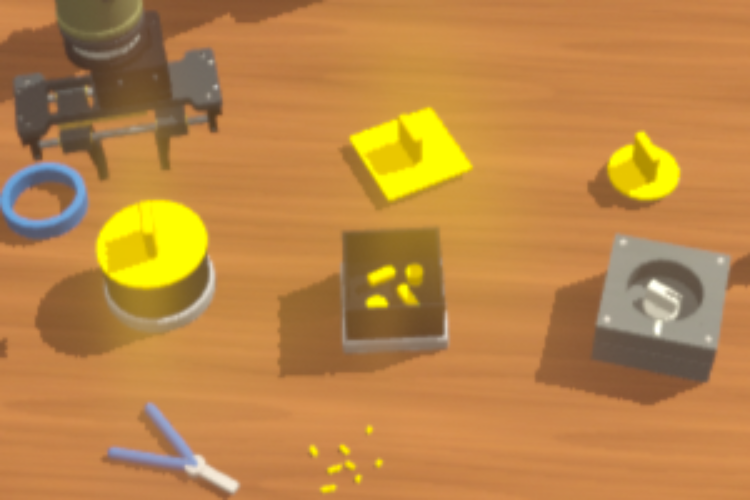

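The round lid sits flat on its tub. Now the square lid.

```bash
python3 -m inch '[[[-1,-2.3,0],[0,0,0]],[[-1.9,-4.7,0],[0,0,0]],[[-1.9,-4.7,0],[0,0,0]],[[-1.9,-4.7,0],[0,0,0]],[[-1.9,-4.7,0],[0,0,0]],[[-1.9,-4.7,0],[0,0,0]],[[-1.5,-3.5,0],[0,0,0]],[[-0.4,-1.3,0],[0,0,0]],[[0,0,0],[0,0,-0.125]],[[0,0,0],[0,0,-0.13]],[[0,0,0],[0,0,0]],[[0,0,0],[0,0,0]]]' 0.6; python3 - <<'E'
from cell import arm
from h import *
s=arm.state(); print(tool(s,[.434,-.0165,.0235]), Ro.from_rotvec(s["tcp_rot"]).as_matrix()[:,0])
c=arm.camera("wrist"); H,S,V=cv2.split(cv2.cvtColor(c["img"],cv2.COLOR_BGR2HSV)); cv2.imwrite("pics/w3.png",c["img"])
for k in blobs((H>18)&(H<35)&(S>120)&(V>90)&(np.arange(480)[:,None]<270),4000):
    P=pt(c,k[:,0],.015); print(rect(P))
E
```

```text
clock: 10.28
tool_pos: [0.4339, -0.0166, 0.2001]
tcp_rot: [-3.029, -0.832, 0.001]
contact_force: [-0.1, -0.1, -1.2]
gripper_width: 0.0699
grip_force: 0.0
[2.56541728e-02 1.37803491e-02 1.76567937e+01] [ 8.59762508e-01  5.10693826e-01 -4.96811441e-04]
(array([436. , -14.9]), array([101.8, 108.8]), 30.7)
(array([441. , 249.1]), array([69.7, 78.3]), 30.7)
```

View pics/w3.png

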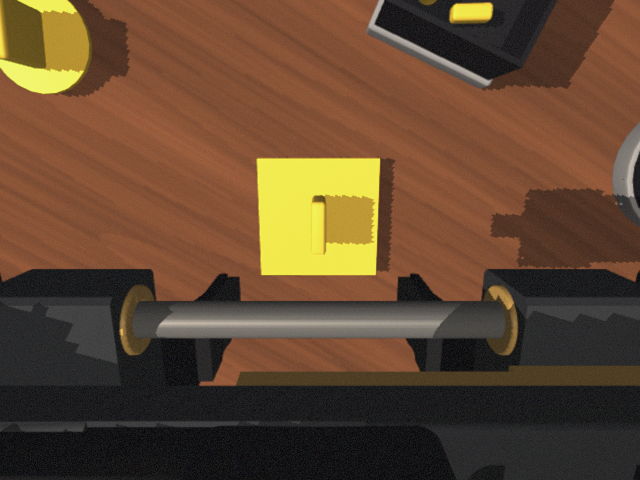

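The square lid (258–380, 158–275) sits square to the tool, and its tab at (318,225) is centred. Descend and grip.

```bash
python3 -m inch '[[[0,0,4],[0,0,0]],[[0,0,5],[0,0,0]],[[0,0,4],[0,0,0]],[[0,0,2.5],[0,0,0]],[[0,0,1.6],[0,0,0]],[[0,0,0.5],[0,0,0]],[[0,0,0],[0,0,0]]]' 0.2;  python3 -m inch '[[[0,0,0],[0,0,0]],[[0,0,0],[0,0,0]],[[0,0,0],[0,0,0]],[[0,0,0],[0,0,0]],[[0,0,0],[0,0,0]],[[0,0,0],[0,0,0]],[[0,0,0],[0,0,0]],[[0,0,0],[0,0,0]]]' -1 25
```

```text
clock: 11.2
tool_pos: [0.4344, -0.0162, 0.025]
tcp_rot: [3.028, 0.836, 0.001]
contact_force: [0.6, 0.2, -0.1]
gripper_width: 0.0522
grip_force: 0.0
clock: 12.2
tool_pos: [0.4339, -0.0162, 0.0246]
tcp_rot: [3.028, 0.836, -0.0]
contact_force: [0.3, -0.5, 1.7]
gripper_width: 0.0119
grip_force: 25.0
```

```bash
python3 -m inch '[[[0,0,-2],[0,0,0]],[[0,0,-5],[0,0,0]],[[0,0,-5],[0,0,0]],[[0,0,-4],[0,0,0.1]],[[0,0,-2],[0,0,0.16]],[[2,0.2,0],[0,0,0.15]],[[4,0.6,0],[0,0,0]],[[3,0.3,0],[0,0,0]],[[1,0.1,0],[0,0,0]],[[0,0,0],[0,0,0]],[[0,0,0],[0,0,0]]]'; python3 - <<'E'
from cell import arm
from h import *
s=arm.state(); c=arm.camera("wrist"); cv2.imwrite("pics/w4.png",c["img"]); print(px(c,[.642,-.018,.075]),Ro.from_rotvec(s["tcp_rot"]).as_matrix()[:,0])
E
```

```text
clock: 13.58
tool_pos: [0.5332, -0.0122, 0.2044]
tcp_rot: [3.134, 0.202, -0.002]
contact_force: [-0.5, 0.1, -0.8]
gripper_width: 0.012
grip_force: 25.0
[346.40057988  82.59873858] [ 0.99169499  0.12860759 -0.00106334]
```

View pics/w4.png

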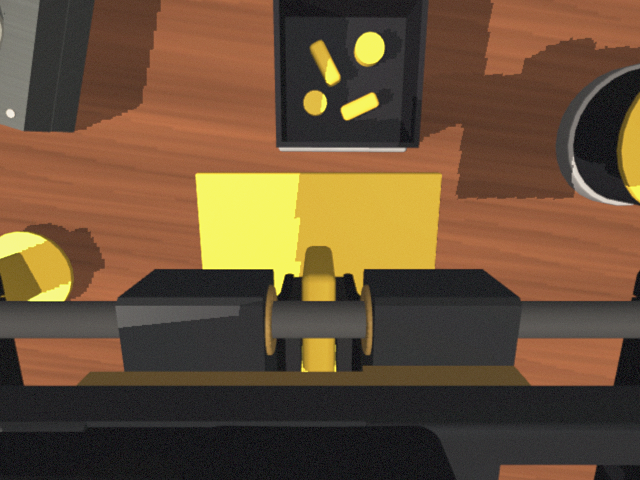

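The square tub is visible: front rim corners at about (277,147) and (420,150), sides going up out of the picture. The lid is held square.

```bash
python3 - <<'E'
from cell import arm
from h import *
s=arm.state(); c=arm.camera("wrist"); b=c["img"].astype(int)
m=(b[...,2]-b[...,0]<25)&(b.max(2)<110); 
L=[];Rr=[];F=[]
for v in range(4,132,2):
    u=np.where(~m[v,:300])[0]; L.append((max(u[u<290])+.5 if 0 else u[u<288].max()+.5,v))
    w=np.where(b[v,380:460,2]-b[v,380:460,0]>35)[0]+380; 
    if len(w): Rr.append((w[w>405].min()-.5,v))
for u in range(290,405,2):
    w=np.where(~m[120:175,u])[0]+120; F.append((u,w[w>138].min()-.5))
def fit(a,swap):
    P=pt(c,a,.075)[:,:2]; vx,vy,x,y=cv2.fitLine(P.astype(np.float32),cv2.DIST_HUBER,0,.001,.001).ravel(); return np.array([x,y]),np.array([vx,vy]),np.std((P-[x,y])@[-vy,vx])
o=[fit(a,0) for a in(L,Rr,F)]
for p,d,e in o: print(p.round(4),np.degrees(np.arctan2(d[1],d[0])).round(2),e)
(pl,dl,_),(pr,dr,_),(pf,df,_)=o
X=lambda p,d,q,e:p+d*np.linalg.solve(np.c_[d,-e],q-p)[0]
a=X(pl,dl,pf,df);bb=X(pr,dr,pf,df);print(a,bb,np.linalg.norm(a-bb))
n=np.array([(a-bb)[1],-(a-bb)[0]]);n/=np.linalg.norm(n); ctr=(a+bb)/2+n*.052;print(n,ctr, np.degrees(np.arctan2(n[1],n[0])),tool(s,[*ctr,.0895]))
E
```

```text
[0.6475 0.0333] 7.15 0.00021342485619498918
[ 0.6489 -0.0712] 7.21 0.00020284505014152955
[ 0.5974 -0.0134] -83.21 0.0002512188225899085
[0.59266305 0.02637425] [ 0.6049366  -0.07677814] 0.10388001
[0.99299556 0.11815122] [ 0.65043557 -0.01905808] 6.785416 [11.53666716  2.16652763 11.50145407]
```

```bash
python3 -m inch '[[[2.5,0.5,0],[0,0,0]],[[4,0.7,0],[0,0,0]],[[3.5,0.7,1],[0,0,0]],[[1.5,0.3,3],[0,0,0]],[[0,0,3],[0,0,0]],[[0,0,2],[0,0,0]],[[0,0,0.6],[0,0,0]],[[0,0,0],[0,0,0]],[[0,0,0],[0,0,0]]]'; python3 - <<'E'
from cell import arm
from h import *
s=arm.state(); print(tool(s,[.6504,-.0191,.0896]))
E
```

```text
clock: 14.8
tool_pos: [0.6519, -0.0192, 0.1101]
tcp_rot: [3.135, 0.202, 0.004]
contact_force: [1.0, 0.4, -1.2]
gripper_width: 0.0119
grip_force: 25.0
[-0.15601377 -0.03570548  2.04878972]
```

```bash
python3 -m inch '[[[-0.15,0,0.5],[0,0,0]],[[0,0,0.4],[0,0,0]],[[0,0,0.4],[0,0,0]],[[0,0,0.4],[0,0,0]],[[0,0,0.4],[0,0,0]],[[0,0,0.1],[0,0,0]],[[0,0,0],[0,0,0]]]'
```

```text
clock: 15.68
tool_pos: [0.6496, -0.0195, 0.0896]
tcp_rot: [3.134, 0.202, 0.0]
contact_force: [-6.9, -1.2, 15.2]
gripper_width: 0.0119
grip_force: 25.0
```

```bash
python3 -m inch '[[[0,0,0],[0,0,0]],[[0,0,0],[0,0,0]],[[0,0,0],[0,0,0]],[[0,0,-0.5],[0,0,0]],[[0,0,-2],[0,0,0]],[[0,0,-4],[0,0,0]],[[0,0,-4],[0,0,0]],[[-0.4,-2.5,-1],[0,0,0]],[[-0.6,-4.8,0],[0,0,0]],[[-0.6,-4.8,0],[0,0,0]],[[-0.6,-4.8,0],[0,0,0]],[[-0.6,-4.8,0],[0,0,0]],[[-0.6,-4,0],[0,0,0]],[[0,-2.4,0],[0,0,0]],[[0,0,0],[0,0,0]],[[0,0,0],[0,0,0]]]' -0.3; python3 - <<'E'
from cell import arm
from h import *
s=arm.state(); c=arm.camera("wrist"); cv2.imwrite("pics/w5.png",c["img"]); print(px(c,[.65,.262,.064]),Ro.from_rotvec(s["tcp_rot"]).as_matrix()[:,0])
E
```

```text
clock: 17.68
tool_pos: [0.5799, 0.2538, 0.2013]
tcp_rot: [3.134, 0.201, -0.0]
contact_force: [0.7, -0.3, -0.4]
gripper_width: 0.0306
grip_force: 0.0
[319.15195185 136.89333753] [ 9.91808240e-01  1.27735133e-01 -3.87446423e-04]
```

View pics/w5.png

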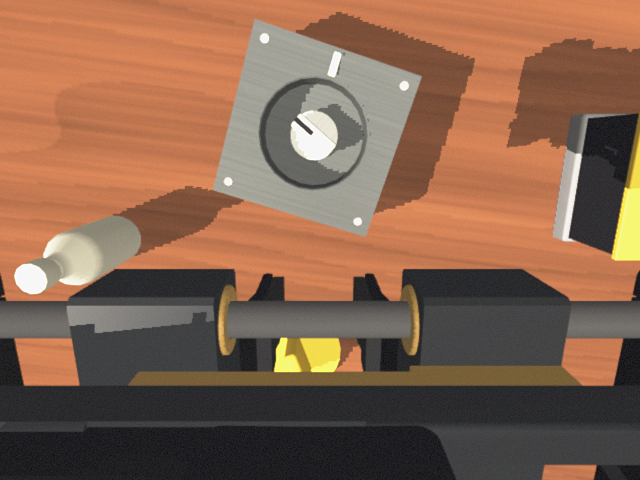

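The box corners are at (255,19), (421,75), (366,236), (214,189); the mark is at (335,64), and the pointer line runs from (295,119) to (312,133).

```bash
python3 - <<'E'
from cell import arm
from h import *
s=arm.state(); c=arm.camera("wrist"); im=c["img"]; g=cv2.cvtColor(im,cv2.COLOR_BGR2GRAY)
print("screws",[ (pt(c,p,.064)[0,:2]*1000).round(1).tolist() for p in((264,38),(404,86),(358,222),(228,182))])
C=pt(c,[(255,19),(421,75),(366,236),(214,189)],.064)[:,:2]; print("sides",[np.linalg.norm(C[i]-C[i-1]).round(4) for i in range(4)])
ctr=C.mean(0); S=pt(c,[(264,38),(404,86),(358,222),(228,182)],.064)[:,:2].mean(0)
ux=(C[0]+C[1]-C[2]-C[3]); print("ctr",ctr,S,"box x deg",np.degrees(np.arctan2(ux[1],ux[0])))
mk=pt(c,(335,64),.066)[0,:2]-ctr; print("mark",np.linalg.norm(mk),np.degrees(np.arctan2(*mk[::-1])))
# black pointer line
roi=np.zeros_like(g); roi[108:142,286:322]=1
yy,xx=np.where((g<70)&(roi>0)); cand=[(x,y) for x,y in zip(xx,yy)]
m=((g<90)&(roi>0)).astype(np.uint8); n,l,st,ce=cv2.connectedComponentsWithStats(m)
print(st.tolist(),ce.round(1).tolist())
p=pt(c,[(295,119),(312,133)],.062)[:,:2]; d=p[0]-p[1]; print("pointer",p,np.degrees(np.arctan2(d[1],d[0])), "via centre",np.degrees(np.arctan2(*(p.mean(0)-ctr)[::-1])))
print("bottle",pt(c,(33,277),.12),tool(s,[*ctr,.056]))
E
```

```text
screws [[712.0, 308.2], [693.3, 205.0], [590.3, 222.8], [608.5, 326.1]]
sides [np.float64(0.1231), np.float64(0.123), np.float64(0.1239), np.float64(0.1235)]
ctr [0.65177771 0.26525397] [0.65103718 0.26554476] box x deg -9.672799607280144
mark 0.05018243293157489 -10.063705194551487
[[0, 0, 640, 480, 307128], [293, 118, 19, 17, 72]] [[319.5, 239.5], [301.9, 125.9]]
pointer [[0.66085278 0.28062774]
 [0.65253411 0.26691549]] 58.756481991340614 via centre 60.00975440257151
bottle [[0.53699308 0.43727782 0.12      ]] [ 7.25695073 -0.3158576  14.52553659]
```

Knob angle is about 0.36 rad; it needs about 69.3° clockwise. Align above it first.

```bash
python3 -m inch '[[[2,-0.1,0],[0,0,0]],[[3.5,-0.1,1],[0,0,0]],[[1.8,-0.1,2],[0,0,-0.1]],[[0,0,2],[0,0,-0.18]],[[0,0,1],[0,0,-0.18]],[[0,0,0],[0,0,-0.18]],[[0,0,0],[0,0,-0.18]],[[0,0,0],[0,0,-0.09]],[[0,0,0],[0,0,0]],[[0,0,0],[0,0,0]],[[0,0,0],[0,0,0]]]'; python3 - <<'E'
from cell import arm
from h import *
s=arm.state(); x=Ro.from_rotvec(s["tcp_rot"]).as_matrix()[:,0]; print(tool(s,[.6515,.2654,.042]),np.degrees(np.arctan2(x[1],x[0])),s["joint_pos"].round(2))
E
```

```text
clock: 19.15
tool_pos: [0.652, 0.2668, 0.1415]
tcp_rot: [2.728, 1.557, -0.0]
contact_force: [-1.0, 0.3, 0.1]
gripper_width: 0.0307
grip_force: 0.0
[-0.14322394  0.02859209  9.95317207] 59.44298443480356 [ 0.16  0.64 -0.88  1.37  0.49  1.35 -1.26]
```

```bash
python3 -m inch '[[[-0.15,0,2.5],[0,0,0]],[[0,0,3],[0,0,0]],[[0,0,2],[0,0,0]],[[0,0,1.2],[0,0,0]],[[0,0,0.8],[0,0,0]],[[0,0,0.4],[0,0,0]],[[0,0,0],[0,0,0]],[[0,0,0],[0,0,0]]]'; python3 -m inch '[[[0,0,0],[0,0,0]],[[0,0,0],[0,0,0]],[[0,0,0],[0,0,0]],[[0,0,0],[0,0,0]],[[0,0,0],[0,0,0]]]' -1 15
```

```text
clock: 20.15
tool_pos: [0.6514, 0.2661, 0.0432]
tcp_rot: [2.727, 1.559, 0.002]
contact_force: [0.5, -1.1, 0.5]
gripper_width: 0.0304
grip_force: 0.0
clock: 20.78
tool_pos: [0.6511, 0.2659, 0.0427]
tcp_rot: [2.727, 1.559, 0.0]
contact_force: [-0.4, 0.3, 1.0]
gripper_width: 0.0118
grip_force: 14.8
```

```bash
python3 -m inch '[[[0,0,0],[0,0,0.1]],[[0,0,0],[0,0,0.15]],[[0,0,0],[0,0,0.15]],[[0,0,0],[0,0,0.15]],[[0,0,0],[0,0,0.15]],[[0,0,0],[0,0,0.15]],[[0,0,0],[0,0,0.15]],[[0,0,0],[0,0,0.15]],[[0,0,0],[0,0,0.06]],[[0,0,0],[0,0,0]],[[0,0,0],[0,0,0]],[[0,0,0],[0,0,0]]]'; python3 - <<'E'
from cell import arm
from h import *
s=arm.state(); x=Ro.from_rotvec(s["tcp_rot"]).as_matrix()[:,0]; print(np.degrees(np.arctan2(x[1],x[0])),s["torque"])
E
```

```text
clock: 22.28
tool_pos: [0.6507, 0.2667, 0.0426]
tcp_rot: [-3.129, 0.267, 0.001]
contact_force: [-1.1, 0.9, 2.9]
gripper_width: 0.0117
grip_force: 14.9
-9.747655164779331 [0.53380214 0.45626525 0.02662127]
```

```bash
python3 -m inch '[[[0,0,0],[0,0,0]],[[0,0,0],[0,0,0]],[[0,0,0],[0,0,0]],[[0,0,-0.5],[0,0,0]],[[0,0,-2],[0,0,0]],[[0,0,-4],[0,0,0]],[[0,0,-5],[0,0,0]],[[-3,0,-4],[0,0,0]],[[-4,0,0],[0,0,0]],[[0,0,0],[0,0,0]],[[0,0,0],[0,0,0]]]' -0.3; python3 - <<'E'
from cell import arm
from h import *
c=arm.camera("wrist"); t=arm.camera("top"); a=c["img"][0:260,130:480]; b=t["img"][130:260,130:480]
cv2.imwrite("pics/w6.png",cv2.resize(np.vstack([a,b]),None,fx=1.5,fy=1.5))
g=cv2.cvtColor(c["img"],cv2.COLOR_BGR2GRAY); q=px(c,[.6515,.2658,.062]).astype(int); print(q)
n,l,st,ce=cv2.connectedComponentsWithStats((g[q[1]-26:q[1]+10,q[0]-24:q[0]+24]<70).astype(np.uint8))
for i in range(1,n):
    if st[i,4]>25:
        y,x=np.where(l==i); P=pt(c,np.c_[x+q[0]-24,y+q[1]-26],.062)[:,:2]; v=cv2.fitLine(P.astype(np.float32),cv2.DIST_L2,0,.001,.001).ravel(); print(st[i],P.mean(0),np.degrees(np.arctan(v[1]/v[0])))
E
```

```text
clock: 23.65
tool_pos: [0.5829, 0.2774, 0.1987]
tcp_rot: [3.13, -0.269, 0.004]
contact_force: [1.2, -0.2, 0.3]
gripper_width: 0.0301
grip_force: 0.0
[317 138]
[23  3  3 22 39] [0.66034294 0.26527316] -9.335752
```

View pics/w6.png

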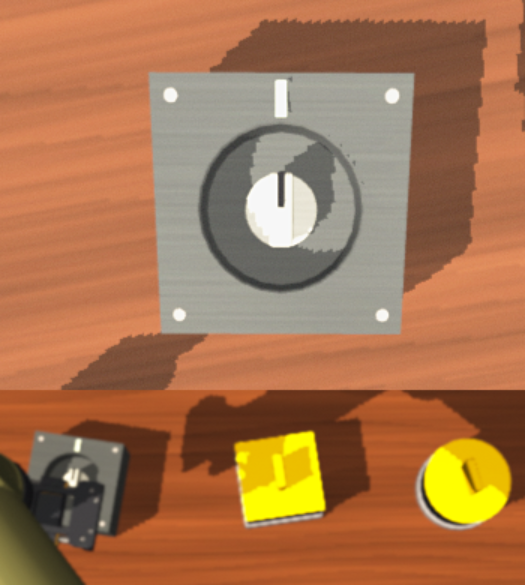

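The pointer lines up with the mark (−9.3° against −9.8°), and both lids sit square on their tubs. Handing in.

```bash
python3 -c "
from cell import arm
print(arm.finish_job())"
```

```text
the job is handed in; nothing more can be done
None
```

Both lids are seated on their tubs, then the knob was turned until its pointer lined up with the white mark (within about 0.5°), and the job was handed in at about 24 s with no verdict returned.

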